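# Snap a watch back home through the press guard

### The arm

A 6-joint arm with a two-finger parallel gripper is mounted at the origin on the work surface. World frame = base frame: x ahead of the robot, y to its left, z up, the work surface at z = 0. Lengths are in mm, angles in rad, forces in N, time in s.
With the tool pointing down it reaches from about 275 to 1000 mm from the base axis. Payload 8.4 kg.
Tool frame: the origin (TCP) lies at the very end of the fingers, on their centre line; the grasp point (between the pads) lies 19 mm behind it; x points along the fingers, y is the direction in which the jaws open and shut, and the axes are right-handed (so a half turn about x gives the same grasp; the last joint's range is limited). The gripper opens to 85 mm and grips with 20 to 120 N. Pads are 22 mm wide; open, the fingers measure 114 mm over their backs; the gripper's body (76 mm by 85 mm) begins 54 mm behind the grasp point. The pads swing forward as they close: fully open they stand 13 mm farther back than shut.
Start: joints at [-1.178, 0.353, 1.633, -0, 1.155, -0.002], TCP at [240.389, -576.924, 231.281] pointing down, gripper open.
Joint ranges: [-2.63, 2.63], [-0.92, 2.1], [0.06, 2.66], [-1.3, 4.44], [0, 2.69], [-3.02, 3.02]. Speed limits (rad/s): [2.22, 2.22, 2.79, 3.14, 3.14, 3.14].

### API

Orientations are given as [roll, pitch, yaw] about the fixed x, y, z axes, in that order (R = Rz(yaw) Ry(pitch) Rx(roll)).
In Python, from rig import r, grab_frame, camera_params, sign_off gives the robot as it stands.
- The arm moves only by the tool drive_tool, never from a script. Its argument "rows" is one flat list of numbers, 7 for each row, row after row: the shift along the tool's x, y, z in mm, then the turn, a rotation vector about the tool's x, y, z in degrees, then the opening in per cent of the stroke, from 0 (shut) to 100 (fully open). In form: [x, y, z, rx, ry, rz, fingers, x, y, z, rx, ry, rz, fingers, ...]. A call has 1 to 10 rows; each row is the pose to reach, as a shift and turn from the pose measured when the call began, along the tool's axes at that moment; what a row does not reach only later rows make up. A row lasts 1/8 s, in which the tool goes at most 62.5 mm and 10.7 degrees, less where a joint would pass 70% of its speed; a pose out of reach is approached as far as the arm can. A call with a gripper value outside its range is refused whole. The fingers move at their own pace and stop on an object; "newtons" is the grip in N (left out, the last holds). Time passes only in rows, so rows that repeat a pose let the fingers close. It gives the time, the measured TCP pose, the force and the opening at its end, in the units of the state.
- r.sense(): the state, without advancing time (a new reading comes with each control period).
- grab_frame(name): name is "scene" or "top"; returns the picture (384x512x3 uint8, red, green, blue); there is no depth.
- camera_params(name): a dict with "vertical_fov" (degrees; the focal length in pixels is half the picture's height over the tangent of half this angle, whatever the lens; pixels are square), "cx", "cy" (the principal point, pixels), "k1" (the pictures are not rectified: a ray, as slopes to the right and down, at radius r is drawn at 1 + k1 r^2 times it, then the intrinsics apply), "pose" (4x4, takes a point from camera to world coordinates). Camera axes: x right, y down, z forward; pixel columns grow to the right and rows downward; lengths in mm; the calibration is good to about 2 mm. A picture is of the moment at which its call begins. camera_params takes no time and is no camera call.
- sign_off(): hands the job in, once; it reports no verdict.
The state is a dict: "clock": time; "qpos": joint angles; "qvel": joint speeds; "joint_efforts": joint torques, N m; "eef_pos": TCP position; "tcp_rot": TCP orientation; "contact_force": force on the tool from outside, world axes, zero at the start; "wrist_torque": the same for the moment, N m; "opening": opening from 0.0 (shut) to 1.0 (fully open).
Only numpy, scipy, OpenCV 4.12 (cv2) and the standard library are available. Lean on these libraries where they do the work, as an engineer would, in place of code of your own. Each camera call takes 0.05 s, during which the arm holds its last target.

### The job

Reach down through the window of the yellow guard on the watch press with the red pad (the one with a watch in it) and press its lever all the way down with the fingertips, so that the ram snaps the brass back home into the watch. Hold it down for about two seconds, then let the lever come up again and draw out clear. Do not touch either yellow guard, leave the blue press alone, and leave the watch in its nest and everything else on the bench where it is.

Things in the scene. Friction and masses are not known exactly. Their poses are not given: they have to be found in the camera images.
- red_pad (a point): Centre of the top of the round red pad (34 mm across, 6 mm thick) at the free end of the red press's lever; moves with the lever. At rest z is up and y points along the lever to its hinge, which lies 112 mm off along y, 7 mm below the pad's top, its axis along x. At rest the pad's top is 107 mm above the bench; fully pressed, about 28 mm lower.
- red_window (a point): Centre of the window in the red press's yellow guard, at its top face, 128 mm above the bench. Level fixed frame, 4 mm thick, bars 16 mm wide; clear opening 92 mm in its x by 88 mm in its y, z up. Posts and side rails below, 48 mm or more off centre. The pad lies below, up to 10 mm off centre: reach it from above. Spread fingers do not fit: close them first.
- red_lever (a joint): Lever angle of the red press in rad: 0 = up at rest (spring return), growing as the pad is pressed down; the full stroke is about 0.25. The pad needs about 3 N at first, 5 N near the bottom, and some 3 N more over the last 3 mm of ram travel (from 0.19 rad), while the watch back goes in; then it comes to a firm stop. Let go, it springs back to 0.
- case_back (a joint): Brass press-in back of the watch: how far it has gone in, in m: 0 = standing 3 mm proud, 0.003 = fully home. It stays where the ram has pushed it.
- watch: Steel watch head, 40 mm across and 12 mm thick, face down in the round nest of the red press, under the ram; origin at the centre of its underside, 35 mm above the bench. Loose, 90 g.
- blue_pad (a point): Centre of the top of the round blue pad (34 mm across, 6 mm thick) at the free end of the blue press's lever; moves with the lever. At rest z is up and y points along the lever to its hinge, which lies 112 mm off along y, 7 mm below the pad's top, its axis along x. At rest the pad's top is 107 mm above the bench; fully pressed, about 28 mm lower.
- blue_window (a point): Centre of the window in the blue press's yellow guard, at its top face, 128 mm above the bench. Level fixed frame, 4 mm thick, bars 16 mm wide; clear opening 92 mm in its x by 88 mm in its y, z up. Posts and side rails below, 48 mm or more off centre. The pad lies below, up to 10 mm off centre: reach it from above. Spread fingers do not fit: close them first.
- blue_lever (a joint): Lever angle of the blue press in rad: 0 = up at rest (spring return), growing as the pad is pressed down; the full stroke is about 0.25. This press is empty and is not to be used.
- loupe: Black eye loupe, 38 mm wide at the foot, 34 mm tall; origin at its underside. Bystander, loose.
- oil_jar: Small amber jar with yellow cap, 36 mm wide, 50 mm tall; origin at its underside. Bystander, loose.
- tin: Flat copper-coloured tin, 84 mm wide, 35 mm tall; origin at its underside. Bystander, loose.
- dish: Glass dish, 100 mm wide, 25 mm tall; origin at its underside. Bystander, loose.
- pocket_watch: Pocket watch lying dial up, 50 mm wide, 12 mm thick; origin at its underside. Bystander, loose.
- screwdriver: Screwdriver with red handle, 140 mm long, lying flat; origin at its underside. Bystander, loose.
- tool_pot: Open aluminium pot, 64 mm wide, 75 mm tall; origin at its underside. Bystander, loose.

How it is judged (in metres and radians):
On the way:
1. the fingers, in through the red press's guard window, hold the lever right down with the back home, for a second (value of joint red_lever above 0.225 rad and value of joint case_back above 0.0022 m and contact force between the fingers and red_lever above 0.5 N and x of the grasp point in the frame of red_window between -0.046 and 0.046 m and y of the grasp point in the frame of red_window between -0.044 and 0.044 m), for 1 s.
At the end, for the whole second after the job is handed in: The watch back is home (at least 2.2 of 3 mm in), the red lever has come up again (below 0.03 rad), the blue lever is up, the watch lies within 6 mm of its start in the nest, and every bystander within 20 mm of its start (value of joint case_back above 0.0022 m and value of joint each of red_lever, blue_lever below 0.03 rad and distance of watch from where it was at the start of the episode below 0.006 m and linear speed of watch below 0.02 m/s and distance of each of loupe, oil_jar, tin, dish, pocket_watch, screwdriver, tool_pot from where it was at the start of the episode below 0.02 m); the robot touches nothing.
It fails at once if a yellow guard was touched (contact force between any of the fingers, the arm and red_guard above 0.5 N or contact force between any of the fingers, the arm and blue_guard above 0.5 N).
It fails at once if the blue press was operated (value of joint blue_lever above 0.04 rad).
It fails at once if the watch was shifted or lifted (distance of watch from where it was at the start of the episode above 0.01 m).
It fails at once if a bystander was moved (distance of any of loupe, oil_jar, tin, dish, pocket_watch, screwdriver, tool_pot from where it was at the start of the episode above 0.025 m).
It also fails if it takes over 42 s, if anything falls off the work surface, if the arm or the gripper's body presses on something with over 40 N, if the wrist force passes 120 N, or if a joint passes its speed limit or range.

## Working session

There is one attempt and no reset: what is moved stays moved. The work goes in short steps, Python scripts to look and compute and a tool call to move; the robot and the scene stay as the last step left them, time stands still between calls to the robot, and variables do not carry over. Pictures are saved under pics/ and viewed, and the job is handed in when it is done.

Besides the shell and the picture viewer there is one more tool, called after "Request:" by a JSON object that holds its "name" and its "arguments", one argument or row to a line. drive_tool: Moves the arm, as the interface text tells. Its arguments: {"type":"object","properties":{"rows":{"type":"array","items":{"type":"number"}},"newtons":{"type":"number"}},"required":["rows"]}

```bash
mkdir -p pics; python3 - <<'E'
from rig import r, grab_frame, camera_params
import cv2
for n in("scene","top"):
    im=grab_frame(n); cv2.imwrite(f"pics/{n}0.png",im[:,:,::-1]); print(camera_params(n))
print(r.sense())
E
```

```text
{'vertical_fov': 53.93269322484693, 'cx': 261.9500579962963, 'cy': 193.8081115839604, 'k1': -0.1282472319576651, 'pose': array([[-2.60170564e-01,  5.84778854e-01, -7.68339098e-01,
         1.15546490e+03],
       [ 9.65353174e-01,  1.74109772e-01, -1.94368303e-01,
         1.36876898e+02],
       [ 2.01128723e-02, -7.92287498e-01, -6.09816360e-01,
         5.59587659e+02],
       [ 0.00000000e+00,  0.00000000e+00,  0.00000000e+00,
         1.00000000e+00]])}
{'vertical_fov': 47.56293991231852, 'cx': 255.02864880002008, 'cy': 190.35359729251923, 'k1': 0.0392865046253884, 'pose': array([[ 3.85324346e-02, -9.72313707e-01,  2.30480599e-01,
         3.14505587e+02],
       [-9.99248077e-01, -3.64994629e-02,  1.30793353e-02,
        -1.12575027e+01],
       [-4.30479892e-03, -2.30811274e-01, -9.72989016e-01,
         1.21569797e+03],
       [ 0.00000000e+00,  0.00000000e+00,  0.00000000e+00,
         1.00000000e+00]])}
{'clock': 0.1, 'qpos': array([-1.17842106e+00,  3.53597020e-01,  1.63405490e+00, -3.69183864e-06,
        1.15520515e+00, -2.38269082e-03]), 'qvel': array([ 0.00016119, -0.00065196, -0.00252883, -0.00061169, -0.00200354,
       -0.00029211]), 'joint_efforts': array([ 1.29340329e-03, -6.06356049e+01, -3.42818749e+01,  1.31181791e-04,
        3.87363543e-03, -4.40788142e-05]), 'eef_pos': array([ 240.21094553, -576.53235377,  230.62751311]), 'tcp_rot': array([-1.57050926,  1.56953191,  1.96584284]), 'contact_force': array([-0.46124802,  0.01413865,  0.17248484]), 'wrist_torque': array([ 0.04660114,  0.03410092, -0.03840148]), 'opening': 0.9991342116174505}
```

View pics/scene0.png

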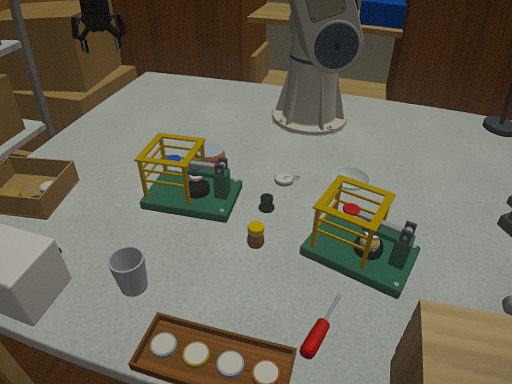

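View pics/top0.png

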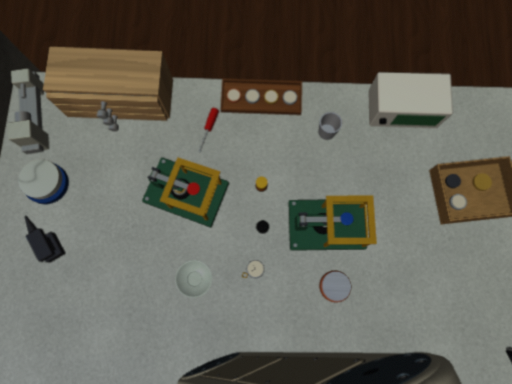

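The scene view shows the red press at about (360,230) and the blue one at (190,175). In the top view the red pad is at (194,188) inside a yellow frame, with its hinge to the upper left. Next I'll measure.

```bash
cat > h.py <<'E'
import numpy as np,cv2
from rig import camera_params
def K(n):
    p=camera_params(n); f=192/np.tan(np.radians(p['vertical_fov'])/2); return p,f
def ray(n,uv):
    p,f=K(n); d=(np.array(uv,float)-[p['cx'],p['cy']])/f
    s=d.copy()
    for _ in range(20): s=d/(1+p['k1']*(s@s))
    T=p['pose']; return T[:3,3],T[:3,:3]@np.array([s[0],s[1],1])
def plane(n,uv,z):
    o,d=ray(n,uv); return o+d*(z-o[2])/d[2]
def proj(n,P):
    p,f=K(n); T=p['pose']; q=T[:3,:3].T@(np.array(P)-T[:3,3]); s=q[:2]/q[2]
    return s*(1+p['k1']*(s@s))*f+[p['cx'],p['cy']]
E
python3 - <<'E'
from h import *
out=[]
for n,box in(("top",(135,145,240,235)),("scene",(290,165,430,300))):
    im=cv2.imread(f"pics/{n}0.png"); hsv=cv2.cvtColor(im,cv2.COLOR_BGR2HSV)
    x0,y0,x1,y1=box
    red=(cv2.inRange(hsv,(0,150,80),(7,255,255))|cv2.inRange(hsv,(172,150,80),(180,255,255)))
    m=np.zeros_like(red); m[y0:y1,x0:x1]=red[y0:y1,x0:x1]
    M=cv2.moments(m,True); c=(M['m10']/M['m00'],M['m01']/M['m00']); print(n,'pad',c,M['m00'],plane(n,c,106))
    yel=cv2.inRange(hsv,(18,130,80),(35,255,255)); m=np.zeros_like(yel); m[y0:y1,x0:x1]=yel[y0:y1,x0:x1]
    cs,h=cv2.findContours(m,cv2.RETR_CCOMP,cv2.CHAIN_APPROX_NONE)
    for k,cc in enumerate(cs):
        a=cv2.contourArea(cc)
        if a>150:
            R=cv2.minAreaRect(cc); print('hole' if h[0][k][3]>=0 else 'outer',a,R)
            if n=="top":
                q=np.array([plane(n,p[0],128)[:2] for p in cc],np.float32); print('  world',cv2.minAreaRect(q))
    crop=cv2.resize(im[y0:y1,x0:x1],None,fx=4,fy=4,interpolation=cv2.INTER_CUBIC); cv2.imwrite(f"pics/{n}crop.png",crop)
E
```

```text
top pad (192.9672131147541, 188.31967213114754) 122.0 [576.74273395 166.36353701 106.        ]
outer 2181.0 ((190.3000030517578, 186.6000213623047), (50.280216217041016, 47.750396728515625), 18.434947967529297)
  world ((576.1923217773438, 169.06985473632812), (126.44339752197266, 124.9571762084961), 73.18045043945312)
hole 1149.0 ((189.58901977539062, 186.5958709716797), (35.46346664428711, 35.81459045410156), 20.556045532226562)
  world ((577.1449584960938, 171.38333129882812), (92.3453140258789, 93.5566635131836), 72.81422424316406)
scene pad (351.09395973154363, 208.51677852348993) 149.0 [579.84021192 166.98365054 106.        ]
outer 3949.0 ((347.0675354003906, 219.37173461914062), (72.48828887939453, 81.18535614013672), 20.170654296875)
hole 433.5 ((342.5832214355469, 233.35220336914062), (52.167198181152344, 10.89621353149414), 22.2490234375)
hole 353.0 ((348.2037353515625, 224.6903533935547), (49.9658088684082, 8.90582275390625), 21.250507354736328)
hole 779.5 ((357.0325927734375, 206.51206970214844), (42.719669342041016, 22.123924255371094), 20.323135375976562)
hole 372.5 ((362.345703125, 191.88111877441406), (46.15715026855469, 9.814553260803223), 19.17900848388672)
```

View pics/topcrop.png

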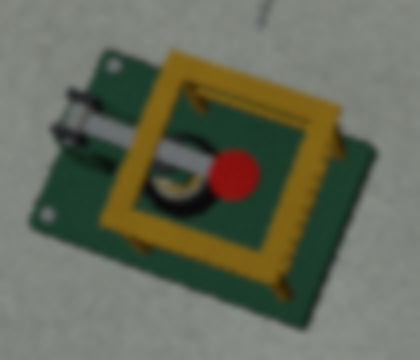

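View pics/scenecrop.png

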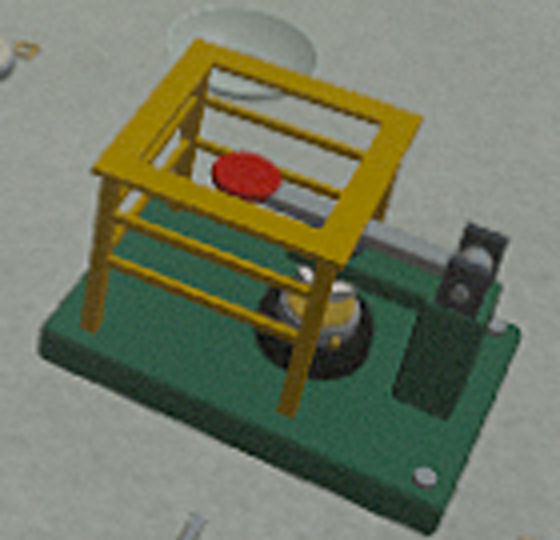

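```bash
cat >> h.py <<'E'
from scipy.spatial.transform import Rotation as Ro
def plan(P,yaxis_deg,s):
    R0=Ro.from_euler('xyz',s['tcp_rot']).as_matrix()
    y=np.array([np.cos(np.radians(yaxis_deg)),np.sin(np.radians(yaxis_deg)),0]); x=np.array([0,0,-1.])
    R1=np.stack([x,y,np.cross(x,y)],1)
    return R0.T@(np.array(P)-s['eef_pos']), np.degrees(Ro.from_matrix(R0.T@R1).as_rotvec())
E
python3 - <<'E'
from h import *
from rig import r
s=r.sense()
im=cv2.imread("pics/scene0.png")
c=np.array([(210,64),(384,120),(336,234),(145,162)])/4+[290,165]
w=np.array([plane("scene",p,128) for p in c]);print(w.round(1),w.mean(0))
print(np.degrees(np.arctan2(*(w[0]-w[1])[1::-1])),np.degrees(np.arctan2(*(w[3]-w[2])[1::-1])))
print('edges',np.linalg.norm(np.diff(w,axis=0),axis=1))
# top hinge and pad
hp=(np.array([77,118])/4+[135,145]);h=plane("top",hp,105);print('hinge',h)
h2=plane("scene",np.array([470,265])/4+[290,165],100);print('hinge scene',h2)
R0=Ro.from_euler('xyz',s['tcp_rot']).as_matrix();print(R0.round(3))
for a in(-17,163):print(a,plan([578,167.5,231],a,s))
E
```

```text
[[525.6 142.1 128. ]
 [547.5 228.2 128. ]
 [637.8 207.9 128. ]
 [612.  120.6 128. ]] [580.6915593  174.68742694 128.        ]
-104.24162657315867 -106.45749632827325
edges [88.80239804 92.54958581 91.04624232]
hinge [610.60657233 271.18089861 105.        ]
hinge scene [608.7178191  274.09998321 100.        ]
[[-0.     0.385 -0.923]
 [ 0.001 -0.923 -0.385]
 [-1.    -0.001  0.   ]]
-17 (array([ 3.31451186e-01, -5.56899193e+02, -5.97953934e+02]), array([-5.03819428e+01, -3.18325584e-02,  6.77257693e-02]))
163 (array([ 3.31451186e-01, -5.56899193e+02, -5.97953934e+02]), array([1.29618029e+02, 8.19569556e-02, 3.85215200e-02]))
```

Request:
{"name": "drive_tool", "arguments": {
  "rows": [0,-20,-22,-2,0,0,50,0,-60,-65,-6,0,0,0,0,-100,-108,-10,0,0,0,0,-140,-150,-14,0,0,0,0,-180,-193,-18,0,0,0,0,-220,-236,-22,0,0,0,0,-260,-279,-26,0,0,0,0,-300,-322,-30,0,0,0,0,-340,-365,-34,0,0,0,0,-380,-408,-38,0,0,0],
  "newtons": 40
}}

```text
clock: 1.35
eef_pos: [471.1, -66.9, 231.1]
tcp_rot: [-2.329, 1.57, 1.873]
contact_force: [1.9, 0.3, -0.0]
opening: 0.001
```

```bash
python3 - <<'E'
from h import *
from rig import r
s=r.sense();print(s['clock'],s['eef_pos'],s['opening'],s['qvel'].round(2),plan([578.5,168,200],-17,s))
E
```

```text
1.35 [471.0936096  -66.93390869 231.10885543] 0.0007636358251976928 [ 0.97  0.18 -0.21 -0.    0.02  0.41] (array([  31.31825459,  -21.02684882, -257.43906773]), array([-12.2432039 ,  -0.04757606,   0.04052721]))
```

Request:
{"name": "drive_tool", "arguments": {
  "rows": [0,-4,-50,-3,0,0,0,0,-8,-100,-6,0,0,0,0,-12,-150,-9,0,0,0,0,-16,-200,-12.2,0,0,0,0,-19,-235,-12.2,0,0,0,10,-21,-257,-12.2,0,0,0,25,-21,-257.4,-12.2,0,0,0,31,-21,-257.4,-12.2,0,0,0,31,-21,-257.4,-12.2,0,0,0]
}}

```text
clock: 2.48
eef_pos: [577.7, 166.7, 199.5]
tcp_rot: [-1.43, 1.569, 2.983]
contact_force: [0.7, 0.7, 0.1]
opening: -0.001
```

```bash
python3 - <<'E'
from h import *
from rig import r,grab_frame
s=r.sense();print(s['clock'],s['eef_pos'],s['qpos'],s['contact_force'],plan([578.5,168,200],-17,s))
ims=[]
for n,b in(("top",(110,120,260,270)),("scene",(280,100,430,250))):
    im=grab_frame(n)[:,:,::-1]; cv2.imwrite(f"pics/{n}1.png",im)
    x0,y0,x1,y1=b; c=cv2.resize(im[y0:y1,x0:x1].copy(),None,fx=2.6,fy=2.6,interpolation=cv2.INTER_CUBIC)
    p=(proj(n,s['eef_pos'])-[x0,y0])*2.6; cv2.circle(c,tuple(int(v) for v in p),3,(255,0,255),-1); ims.append(c)
cv2.imwrite("pics/both1.png",np.hstack(ims))
E
```

```text
2.475 [577.69305196 166.69959401 199.4683322 ] [2.77927756e-01 3.49069752e-01 1.71521633e+00 1.00879117e-03
 1.07921467e+00 5.76022974e-01] [0.66464139 0.74147402 0.12180242] (array([-0.53291258,  0.38761504, -1.48008455]), array([-0.10692902,  0.01675508,  0.11943717]))
```

View pics/both1.png

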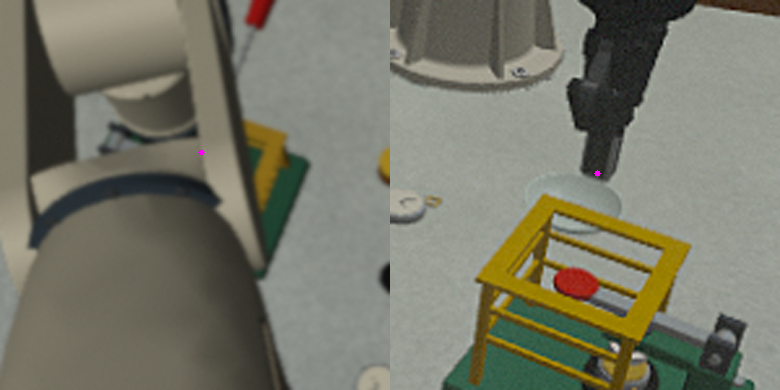

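The TCP projects onto the fingertips at (597,173) in the enlarged view, so the calibration is consistent. Going down.

Request:
{"name": "drive_tool", "arguments": {
  "rows": [0,0,-2,0,0,0,0,15,0,-2.5,0,0,0,0,30,0,-2.5,0,0,0,0,45,0,-2.5,0,0,0,0,60,0,-2.5,0,0,0,0,75,0,-2.5,0,0,0,0,86,0,-2.5,0,0,0,0,86,0,-2.5,0,0,0,0]
}}

```text
clock: 3.58
eef_pos: [578.7, 169.4, 113.5]
tcp_rot: [-1.541, 1.569, 2.873]
contact_force: [-0.3, -0.3, 0.6]
opening: -0.003
```

```bash
cat > look.py <<'E'
import sys
from h import *
from rig import r,grab_frame
k=sys.argv[1]
im=grab_frame("scene")[:,:,::-1].copy(); cv2.imwrite(f"pics/s{k}.png",im)
s=r.sense();print(s['clock'],s['eef_pos'],s['contact_force'],s['opening'])
c=cv2.resize(im[150:290,290:430],None,fx=4,fy=4,interpolation=cv2.INTER_CUBIC);cv2.imwrite(f"pics/c{k}.png",c)
E
python3 look.py 2
```

```text
3.625 [579.13153087 169.56558321 114.30904218] [0.92510396 0.28839895 0.59112469] -0.0014095733797232731
```

View pics/c2.png

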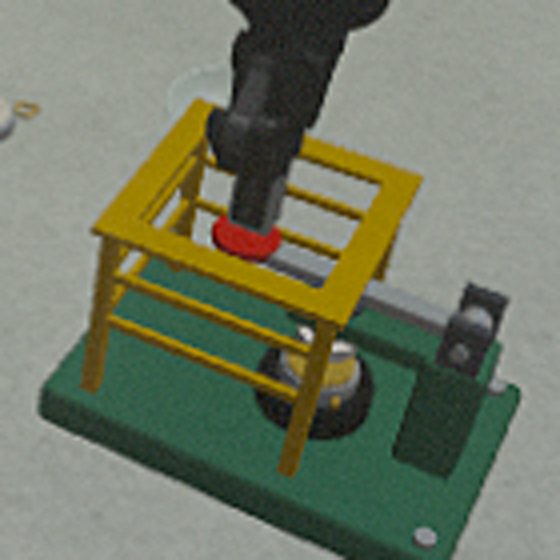

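The fingertips hover about 7 mm over the pad, inside the window. Before going deeper I'll check the knuckle bulge at crop (210,130) against the opening.

```bash
python3 - <<'E'
from h import *
from rig import r
s=r.sense();P=s['eef_pos'];R=Ro.from_euler('xyz',s['tcp_rot']).as_matrix()
im=cv2.imread("pics/c2.png")
for h in(30,45,60):
  for o,c in((-40,(0,255,0)),(-30,(255,255,0)),(-20,(255,0,255)),(0,(255,255,255)),(20,(255,0,255)),(30,(255,255,0)),(40,(0,255,0))):
    q=(proj("scene",P+R@[-h,o,0])-[290,150])*4; cv2.circle(im,tuple(int(v) for v in q),3,c,-1)
cv2.imwrite("pics/c2m.png",im)
E
```

```text
(no output)
```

View pics/c2m.png

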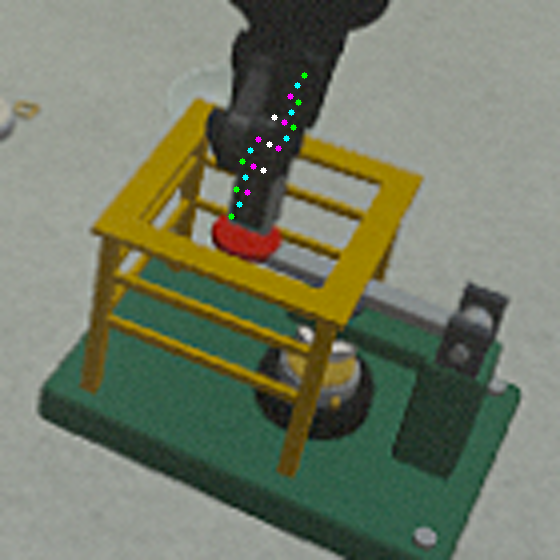

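Those marks put the knuckles at least 60 mm behind the tip. The guard top will be about 49 mm behind it at full press, so there is clearance. Pressing now.

Request:
{"name": "drive_tool", "arguments": {
  "rows": [4,0,0,0,0,0,0,8,0,0,0,0,0,0,12,0,0,0,0,0,0,15,0,0,0,0,0,0,18,0,0,0,0,0,0,21,0,0,0,0,0,0,24,0,0,0,0,0,0,24,0,0,0,0,0,0]
}}

```text
clock: 4.62
eef_pos: [579.5, 169.8, 90.3]
tcp_rot: [-2.849, 1.57, 1.565]
contact_force: [1.2, -0.2, 4.8]
opening: -0.002
```

```bash
python3 look.py 3
```

```text
4.675 [579.48928936 169.83755982  90.40654277] [1.97393957 1.05351003 5.4086223 ] 0.0037119991197763595
```

View pics/c3.png

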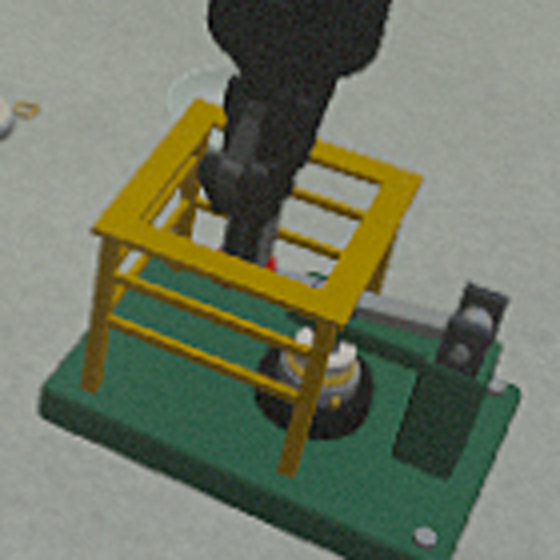

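The lever is going down with 5 N on the tool, and the fingers are clear of the bars. Continuing slowly to the stop.

Request:
{"name": "drive_tool", "arguments": {
  "rows": [2,0,0,0,0,0,0,4,0,0,0,0,0,0,6,0,0,0,0,0,0,7,0,0,0,0,0,0,7,0,0,0,0,0,0]
}}

```text
clock: 5.3
eef_pos: [579.8, 170.5, 83.8]
tcp_rot: [3.086, 1.568, 1.217]
contact_force: [-0.8, 2.9, 6.5]
opening: 0.002
```

Request:
{"name": "drive_tool", "arguments": {
  "rows": [1,0,0,0,0,0,0,2,0,0,0,0,0,0,3,0,0,0,0,0,0,3,0,0,0,0,0,0]
}}

```text
clock: 5.8
eef_pos: [580.0, 170.8, 81.7]
tcp_rot: [3.02, 1.568, 1.15]
contact_force: [-1.3, 1.2, 13.2]
opening: 0.003
```

Request:
{"name": "drive_tool", "arguments": {
  "rows": [1,0,0,0,0,0,0,2,0,0,0,0,0,0,2,0,0,0,0,0,0]
}}

```text
clock: 6.18
eef_pos: [580.1, 171.0, 81.3]
tcp_rot: [2.942, 1.567, 1.072]
contact_force: [-5.1, -1.7, 21.3]
opening: 0.001
```

```bash
python3 look.py 4
```

```text
6.225 [580.08635801 170.96903079  81.27698443] [-4.26729017 -0.80093414 21.55337735] -0.0017386416027604485
```

View pics/c4.png

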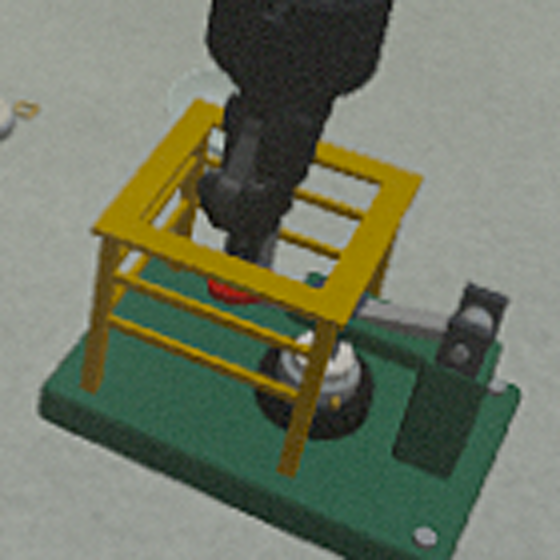

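The force has climbed to 21 N with almost no further travel, at the predicted stop height. Holding.

Request:
{"name": "drive_tool", "arguments": {
  "rows": [1.5,0,0,0,0,0,0,1.5,0,0,0,0,0,0,1.5,0,0,0,0,0,0,1.5,0,0,0,0,0,0,1.5,0,0,0,0,0,0,1.5,0,0,0,0,0,0,1.5,0,0,0,0,0,0,1.5,0,0,0,0,0,0,1.5,0,0,0,0,0,0,1.5,0,0,0,0,0,0]
}}

```text
clock: 7.48
eef_pos: [580.1, 171.0, 81.3]
tcp_rot: [2.889, 1.567, 1.019]
contact_force: [-4.7, -1.7, 20.0]
opening: -0.002
```

Request:
{"name": "drive_tool", "arguments": {
  "rows": [1.5,0,0,0,0,0,0,1.5,0,0,0,0,0,0,1.5,0,0,0,0,0,0,1.5,0,0,0,0,0,0,1.5,0,0,0,0,0,0,1.5,0,0,0,0,0,0,1.5,0,0,0,0,0,0,1.5,0,0,0,0,0,0]
}}

```text
clock: 8.48
eef_pos: [580.1, 171.0, 81.3]
tcp_rot: [2.862, 1.567, 0.993]
contact_force: [-5.1, -1.6, 20.7]
opening: 0.002
```

```bash
python3 - <<'E'
from h import *
from rig import r
s=r.sense();print(s['clock'],s['eef_pos'],s['contact_force'],plan([579,170,200],-17,s))
E
```

```text
8.475 [580.09664323 170.99198112  81.29578174] [-5.05116987 -1.64873633 20.741262  ] (array([-118.70878124,   -0.63236184,    0.8387256 ]), array([-0.10944332, -0.20844773, -0.0600065 ]))
```

Held for over 2 s at about 20 N. Releasing slowly upward.

Request:
{"name": "drive_tool", "arguments": {
  "rows": [-3,0,0,0,0,0,0,-7,0,0,0,0,0,0,-11,0,0,0,0,0,0,-15,0,0,0,0,0,0,-20,0,0,0,0,0,0,-27,0,0,0,0,0,0,-40,0,0,0,0,0,0,-60,0,0,0,0,0,0,-85,0,0,0,0,0,0,-120,0,0,0,0,0,0]
}}

```text
clock: 9.72
eef_pos: [579.4, 170.8, 202.1]
tcp_rot: [3.13, 1.567, 1.26]
contact_force: [0.3, -0.6, -0.4]
opening: 0.0
```

Request:
{"name": "drive_tool", "arguments": {
  "rows": [-20,0,0,0,0,0,0,-20,0,40,0,0,0,0,-20,0,90,0,0,0,0,-20,0,150,0,0,0,0,-20,0,200,0,0,0,0,-20,0,250,0,0,0,0,-20,0,270,0,0,0,0,-20,0,270,0,0,0,0]
}}

```text
clock: 10.72
eef_pos: [499.8, -88.2, 221.8]
tcp_rot: [2.913, 1.567, 1.042]
contact_force: [0.1, 0.8, -0.4]
opening: -0.0
```

```bash
python3 look.py 5; python3 - <<'E'
from h import *
from rig import grab_frame
t=grab_frame("top")[:,:,::-1]; cv2.imwrite("pics/top5.png",t)
s=cv2.imread("pics/s5.png"); cv2.imwrite("pics/w5.png",np.vstack([cv2.resize(s[150:290,290:430],(390,390)),]))
for n,a,b in(("scene","pics/scene0.png",s),("top","pics/top0.png",t)):
    d=cv2.absdiff(cv2.imread(a),np.ascontiguousarray(b)).max(2); d[d<25]=0; cv2.imwrite(f"pics/diff{n}.png",d*3)
cv2.imwrite("pics/e5.png",np.hstack([cv2.resize(cv2.imread("pics/diffscene.png"),(400,300)),cv2.resize(t,(400,300))]))
for n in("scene0","s5"):
    hsv=cv2.cvtColor(cv2.imread(f"pics/{n}.png"),cv2.COLOR_BGR2HSV)[165:300,290:430]
    m=cv2.inRange(hsv,(0,150,80),(7,255,255))|cv2.inRange(hsv,(172,150,80),(180,255,255)); M=cv2.moments(m,True);print(n,M['m00'],M['m10']/M['m00']+290,M['m01']/M['m00']+165)
E
```

```text
10.775 [500.16691106 -87.40769489 221.71568911] [0.08637265 0.00726486 0.41543722] 0.0011552237445292108
scene0 149.0 351.09395973154363 208.51677852348993
s5 150.0 351.17333333333335 208.52
```

View pics/c5.png

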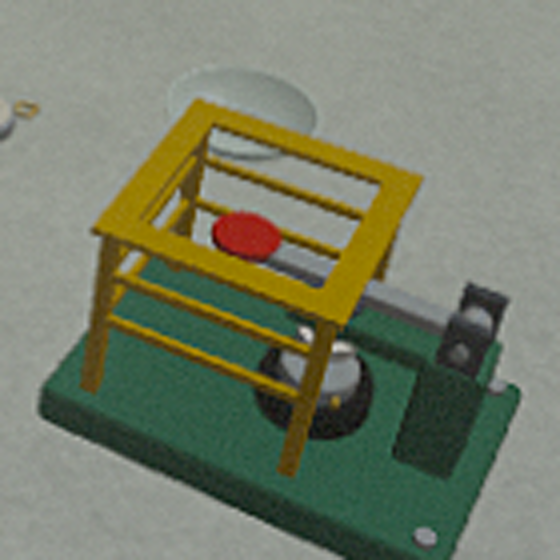

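View pics/e5.png

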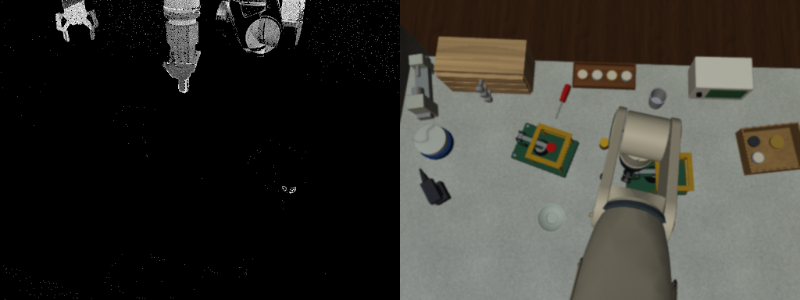

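The pad is back at its original pixel position (351,208.5). The brass rim at crop (320,365) now sits in the case. The difference image shows only the robot and the watch back changed. The arm is clear of everything, so I'm handing in.

```bash
python3 -c "from rig import sign_off; print(sign_off())"
```

```text
the job is handed in; nothing more can be done
None
```

I pressed the red press's lever down to its stop through the guard window with closed fingers and held it there for a little over 2 s. I then let the lever come up, drew out clear and handed in at about 10.8 s; no verdict was reported.

- **Press:** The tool stopped at z = 81.3 mm with about 20 N and almost no further travel. From the geometry I estimate that as roughly 0.26 rad. I had no direct reading of the lever angle or of how far the back went in.
- **Watch back:** In the last picture the brass no longer stands proud of the case.
- **Lever:** The red pad is back at its starting position to within 0.1 pixel.
- **Everything else:** In the scene-camera difference image only the robot and the watch back changed, so no bystander or guard shifted visibly. During the press there was a sideways force of about 5 N. I put that down to friction on the tilting pad, but there is no separate guard sensor to confirm it.
- **Measurements that disagreed:** The two cameras differed by about 3 mm on the pad and window positions. I used a point in between.

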